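Hang the bow headband on the dresser rail

TASK

Take the stiff headband that has the bow on it off the steel tray and hang it over the bar of the small chrome rail: bow on top, one leg down either side of the bar, sitting squarely across it near the middle of its length, then let go. Leave the other headband, the one with the round disc, standing where it is on the tray.

Things in the scene. Friction and masses are not known exactly. Their poses are not given: they have to be found in the camera images.
- bow_band: Brown rigid headband, ~70 g, an arch standing on its ends in the tray (floor 4 mm up). Origin: between the ends, underside; x leg to leg, y across the band, z up. Span 130 mm outside, 120 inside; band 32 mm broad, 5 thick; crown flat for 40 mm in x, underside 100, top 105 mm up. On it a hard flat-faced bow, 70 mm (x) by 16 (y), top 131 mm up: pinch it across y. The headbands may swap places.
- bow_crown (a point): Middle of the underside of the bow headband's crown, 100 mm above bow_band's origin, axes as that body's. This is what rests on the bar.
- disc_band: The other headband, to be left alone: same arch, size, material and axes, standing on the same tray, but with a round upright disc, 28 mm across and 16 mm thick, on its crown (top 132 mm above the origin) instead of a bow.
- rail_mid (a point): Middle of the top face of the fixed chrome rail's bar, 150 mm above the dresser top. Bar of rectangular section, 200 mm long (y), 16 mm wide (x), 12 mm deep (z), on two 12 mm posts 92 mm either side of the middle, not rising above it; base plate 130 mm (x) by 220 mm (y), 8 mm thick. y along the bar, x across it, z up.
Mind the look-alikes: they are no part of the job. Leave any yellow look-alike of the bow_band alone.

How it is judged:
By the outcome, as a careful person would: the job done as asked, in the order asked, and still so for the second after the job is handed in, with the robot touching nothing.
It also fails if it takes over 38 s, if anything falls off the work surface, if the arm or the gripper's body presses on something with over 40 N, if the wrist force passes 120 N, or if a joint passes its speed limit or range.

ROBOT

A 6-joint arm with a two-finger parallel gripper is mounted at the origin on the work surface. World frame = base frame: x ahead of the robot, y to its left, z up, the work surface at z = 0. Lengths are in m, angles in degrees, forces in N, time in s.
With the tool pointing down it reaches from about 0.375 to 0.9 m from the base axis. Payload 3.1 kg.
Tool frame: the origin (TCP) lies at the very end of the fingers, on their centre line; the grasp point (between the pads) lies 19 mm behind it (grip_point_offset is the distance from the TCP to the grasp point, in m); y points along the fingers, x is the direction in which the jaws open and shut, and the axes are right-handed (so a half turn about y gives the same grasp; the last joint's range is limited). The gripper opens to 87 mm and grips with 3 to 60 N. Pads are 19 mm wide; open, the fingers measure 117 mm over their backs; the gripper's body (75 mm by 190 mm) begins 51 mm behind the grasp point.
Start: joints at [53.256, 30.224, 82.088, -0, 67.689, -10.227], TCP at [0.279, 0.559, 0.223] pointing down, gripper open.
Joint ranges: [-176.69, 176.69], [-43.24, 126.21], [12.49, 139.97], [-82, 262], [0, 151.66], [-163.58, 163.58]. Speed limits (degrees/s): [159.86, 159.86, 180, 180, 180, 180].

INTERFACE

Orientations are given as a 3x3 rotation matrix whose columns are the frame's x, y, z axes.
In Python, from rig import * gives the robot as it stands.
- The arm moves only by the tool send_rows, never from a script. Its argument "moves" is text: rows parted by semicolons, each of 5 numbers parted by spaces: the finger opening in mm, from 0 to 87, then the shift along the tool's x, y, z in mm, then the turn about the tool's y in degrees. In form: fingers dx dy dz yaw; .... A call has 1 to 20 rows; each row shifts and turns the commanded pose from where the row before left it, along the tool's axes as they then stand; what a row does not reach is not made up. A row lasts 1/12 s, in which the tool goes at most 41.7 mm and 7.16 degrees, less where a joint would pass 70% of its speed; a pose out of reach is approached as far as the arm can. A call is refused whole if a number of a shift passes 41.7 or a number of a turn 7.16, either way. A call with a gripper value outside its range is refused whole. The fingers move at their own pace and stop on an object; the grip force is fixed at half the most. Time passes only in rows, so rows that do not move let the fingers close. It gives the time, the measured TCP pose, the force and the opening at its end, in the units of the state.
- read_state(): the state, without advancing time (a new reading comes with each control period).
- capture(name): name is "scene" or "top" or "wrist"; returns a dict with "image" (384x512x3 uint8, blue, green, red), "z_map" (384x512 float32, m along the optical axis (not along the pixel's ray), 0 where there is no reading), "mtx" (3x3 intrinsics, pixels), "origin" and "rotation" of the camera in the world; the wrist camera has in their place "tool_from_camera" (4x4, takes a point from camera to tool coordinates, whose origin is the TCP and whose axes are the tool frame's). Camera axes: x right, y up, looking along -z (the intrinsics and any distortion apply to the point x, -y, -z); pixel columns grow to the right and rows downward; lengths in m; the calibration is good to about 2 mm. A picture is of the moment at which its call begins: read the wrist's pose just before it.
- hand_in(): hands the job in, once; it reports no verdict.
Trained networks look in a picture, given as the dict that the camera call returned (one of the last four; its "shot" number tells which), for a name from the list of things; names that differ only in an ending like _2 or _b are one class to them, and where a whole thing is asked for, a point or a joint stands for the part that bears it (a point fixed in the world has none). Each returns a list of dicts, best first, with "p" (0 to 1); they miss things now and then, are a little off and sometimes report something else, mostly with a low value. They report only what shows in the picture. A call takes as long as a camera call. They do not tell look-alikes from the thing itself.
- search_frame(picture, name): "bbox" ([left, top, right, bottom] in pixels, round what is visible of it).
- masks_of(picture, name): "region" (384x512 bool, what is visible of it) and "bbox" ([left, top, right, bottom] in pixels, round what is visible of it).
- mark_of(picture, name): "pixel" ([row, column] in pixels: a listed point, or the origin of a listed thing).
The state is a dict: "time_s": time; "joint_positions": joint angles; "qvel": joint speeds; "tau": joint torques, N m; "position": TCP position; "tcp_rot": TCP orientation; "force": force on the tool from outside, world axes, zero at the start; "moment": the same for the moment, N m; "opening": opening from 0.0 (shut) to 1.0 (fully open).
Only numpy, scipy, OpenCV 4.12 (cv2) and the standard library are available. Lean on these libraries where they do the work, as an engineer would, in place of code of your own. Each camera call takes 0.05 s, during which the arm holds its last target. There are 200 camera calls.

## Working session

There is one attempt and no reset: what is moved stays moved. The work goes in short steps, Python scripts to look and compute and a tool call to move; the robot and the scene stay as the last step left them, time stands still between calls to the robot, and variables do not carry over. Pictures are saved under pics/ and viewed, about 8 in all and at most 12, crops included, and the job is handed in when it is done.

Besides the shell and the picture viewer there is one more tool, called after "Request:" as name(argument=value, ...) on one line, values as JSON. send_rows: Moves the arm, as the interface text tells. Its arguments: {"type":"object","properties":{"moves":{"type":"string"}},"required":["moves"]}

```bash
mkdir -p pics
cat > h.py <<'E'
from rig import *
import numpy as np, cv2
def world(c,rows,cols,z=None,pose=None):
    """pixels -> world using z_map (or given depth)"""
    rows=np.atleast_1d(rows);cols=np.atleast_1d(cols)
    d=c["z_map"][rows.astype(int),cols.astype(int)] if z is None else z
    K=np.array(c["mtx"])
    x=(cols-K[0,2])/K[0,0]*d;y=(rows-K[1,2])/K[1,1]*d
    p=np.stack([x,-y,-d+0*x],1)
    if "origin" in c: return p@np.array(c["rotation"]).T+np.array(c["origin"])
    T=np.array(c["tool_from_camera"]);p=p@T[:3,:3].T+T[:3,3]
    return p@np.array(pose["tcp_rot"]).T+np.array(pose["position"])
E
python3 - <<'E'
from h import *
s=read_state();print(s)
ims=[]
for n in("scene","top"):
    c=capture(n);ims.append(c["image"]);print(n,c["mtx"],c["origin"])
    for t in("bow_band","disc_band","rail_mid"):
        if t!="rail_mid":
            for m in masks_of(c,t)[:4]:
                r,cc=np.nonzero(m["region"]&(c["z_map"]>0));w=world(c,r,cc)
                print(t,m["p"],m["bbox"],len(r),np.percentile(w,[2,50,98],axis=0).round(3).tolist())
        else: print(t,[(m["p"],m["pixel"],world(c,*m["pixel"]).round(3).tolist()) for m in mark_of(c,t)[:3]])
    for m in mark_of(c,"bow_crown")[:3]: print("crown",m["p"],m["pixel"])
    cv2.imwrite(f"pics/{n}.png",c["image"])
E
```

```text
{'time_s': 0.0, 'joint_positions': array([ 5.32584084e+01,  3.02784903e+01,  8.21567502e+01,  3.50331947e-04,
        6.76871562e+01, -1.02270171e+01]), 'qvel': array([ 0.11842163,  0.01748262, -0.01810432,  0.04280443, -0.05714931,
       -0.00820461]), 'tau': array([ 6.09532599e-04, -4.40040600e+01, -1.76594442e+01,  6.33005239e-02,
        5.83419052e-02, -1.68574493e-04]), 'position': array([0.27854435, 0.55868772, 0.2215747 ]), 'tcp_rot': array([[ 4.46426180e-01, -1.28243780e-03, -8.94819547e-01],
       [ 8.94817999e-01, -1.70846235e-03,  4.46427856e-01],
       [-2.10128146e-03, -9.99997718e-01,  3.84846104e-04]]), 'force': array([-0.43353961,  0.10141514, -0.25628399]), 'moment': array([-0.00409115, -0.08254399, -0.01322352]), 'opening': 0.9983988007948322}
scene [[393.11451056   0.         253.0132987 ]
 [  0.         393.11451056 192.68096138]
 [  0.           0.           1.        ]] [0.88608437 0.84100764 0.63719361]
bow_band 0.92 [229.2, 221.3, 275.8, 296.0] 1307 [[0.467, 0.239, 0.006], [0.554, 0.288, 0.086], [0.594, 0.314, 0.134]]
bow_band 0.87 [208.4, 145.9, 238.8, 20
[... 746 characters left out ...]
3.1, 228.2, 135.6, 270.5] 778 [[0.218, 0.434, -0.0], [0.273, 0.478, 0.1], [0.32, 0.536, 0.131]]
bow_band 0.73 [152.4, 244.7, 202.8, 277.7] 628 [[0.213, 0.243, -0.001], [0.251, 0.3, 0.102], [0.281, 0.361, 0.131]]
bow_band 0.73 [306.3, 187.9, 342.8, 228.1] 527 [[0.326, -0.139, 0.06], [0.379, -0.103, 0.103], [0.437, -0.07, 0.132]]
disc_band 0.76 [223.1, 130.3, 248.7, 179.5] 583 [[0.467, 0.122, 0.006], [0.516, 0.142, 0.104], [0.587, 0.167, 0.135]]
disc_band 0.22 [180.1, 133.3, 205.2, 181.8] 658 [[0.468, 0.235, 0.002], [0.509, 0.265, 0.104], [0.582, 0.304, 0.135]]
rail_mid [(0.73, [131.9, 390.8], [[0.571, -0.27, 0.151]])]
crown 0.83 [203.3, 328.0]
crown 0.7 [252.0, 98.9]
crown 0.65 [150.4, 185.9]
```

```bash
python3 -c "
import cv2,numpy as np
a=cv2.imread('pics/scene.png');b=cv2.imread('pics/top.png')
cv2.imwrite('pics/a.png',cv2.resize(a,(800,600),interpolation=cv2.INTER_CUBIC))
cv2.imwrite('pics/b.png',cv2.resize(b,(800,600),interpolation=cv2.INTER_CUBIC))"
```

```text
(no output)
```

View pics/a.png

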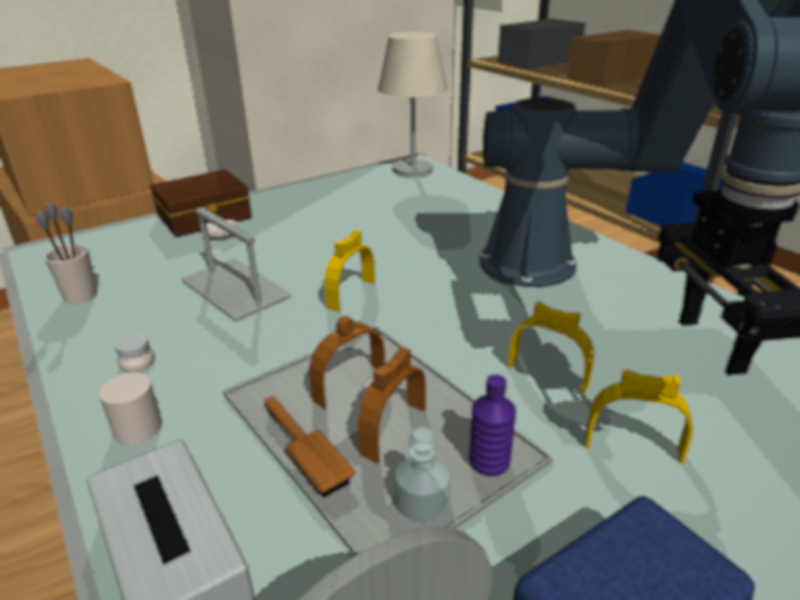

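View pics/b.png

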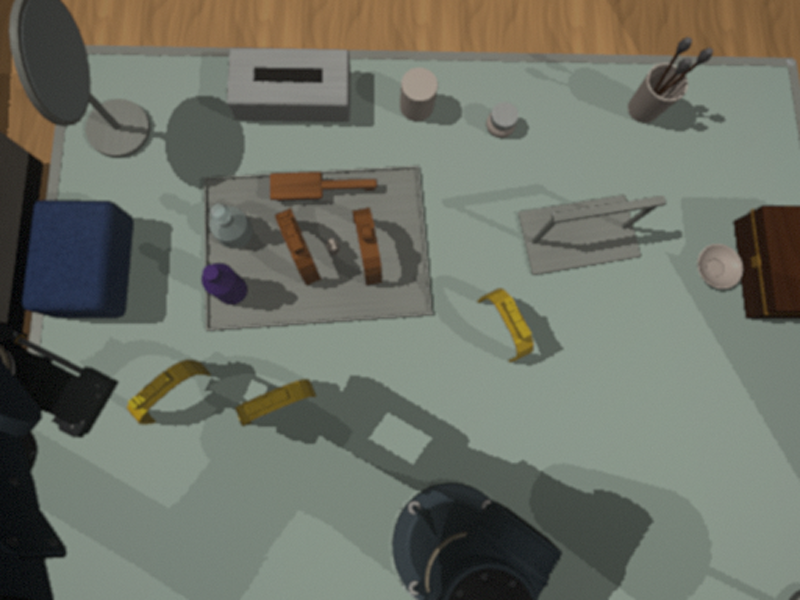

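The scene view (800x600) shows candidates for bow_band. The brown band with a bow is at (393,400), and the brown band with a round disc at (345,360). There are yellow look-alikes at (350,265), (550,345) and (640,410). I choose the brown one with the bow, which is at (297,245) in the top view. The rail bar is at (610,208) there, tilted slightly. A purple bottle and a flask stand left of the bow band.

```bash
cat > m.py <<'E'
from h import *
def cloud(c,pose=None):
    r,q=np.nonzero(c["z_map"]>0);return world(c,r,q,pose=pose)
def line(p):
    m=p.mean(0)[:2];(cx,cy),(a,b),ang=cv2.minAreaRect((p[:,:2]*1000).astype(np.float32))
    u=np.linalg.svd(p[:,:2]-m,full_matrices=False)[2][0]
    return "n %d mean %s rect c %.0f %.0f size %.0f %.0f dir %.1f z %.3f..%.3f"%(len(p),m.round(4),cx,cy,a,b,np.degrees(np.arctan2(u[1],u[0]))%180,*np.percentile(p[:,2],[5,95]))
def sel(p,lo,hi): return p[np.all((p>lo)&(p<hi),1)]
E
python3 - <<'E'
from m import *
for n in("scene","top"):
    c=capture(n);p=cloud(c)
    print(n,"bow",line(sel(p,[.45,.22,.115],[.62,.33,.15])))
    print("bow top",line(sel(p,[.45,.22,.128],[.62,.33,.15])))
    print("band",line(sel(p,[.45,.22,.02],[.62,.33,.15])))
    print("disc",line(sel(p,[.45,.1,.113],[.62,.2,.15])), "discband",line(sel(p,[.45,.1,.02],[.62,.2,.15])))
    print("bar",line(sel(p,[.5,-.42,.14],[.65,-.12,.16])))
    for k,(lo,hi) in dict(flask=([.5,.34,.02],[.65,.46,.2]),purple=([.38,.3,.02],[.5,.46,.2])).items(): print(k,line(sel(p,lo,hi)))
    if n=="scene": cv2.imwrite("pics/crop.png",cv2.resize(c["image"][190:310,180:340],(640,480),interpolation=cv2.INTER_CUBIC))
E
```

```text
scene bow n 305 mean [0.5336 0.2805] rect c 530 276 size 73 18 dir 22.1 z 0.117..0.135
bow top n 182 mean [0.5315 0.2777] rect c 530 276 size 73 18 dir 23.3 z 0.129..0.135
band n 1276 mean [0.544  0.2853] rect c 539 260 size 131 71 dir 22.0 z 0.028..0.133
disc n 114 mean [0.5343 0.1531] rect c 533 150 size 26 17 dir 171.2 z 0.116..0.136 discband n 900 mean [0.544  0.1542] rect c 532 149 size 131 36 dir 9.5 z 0.030..0.130
bar n 234 mean [ 0.5699 -0.2541] rect c 570 -265 size 19 203 dir 100.1 z 0.142..0.152
flask n 1432 mean [0.5792 0.4152] rect c 573 407 size 62 69 dir 144.0 z 0.025..0.122
purple n 1389 mean [0.4665 0.4126] rect c 459 405 size 49 57 dir 136.3 z 0.030..0.148
top bow n 168 mean [0.5296 0.2724] rect c 530 273 size 70 16 dir 23.5 z 0.125..0.135
bow top n 142 mean [0.5307 0.2731] rect c 531 273 size 70 16 dir 23.6 z 0.128..0.135
band n 573 mean [0.514  0.2651] rect c 536 256 size 128 67 dir 23.4 z 0.048..0.134
disc n 61 mean [0.5295 0.1454] rect c 531 146 size 26 16 dir 14.5 z 0.123..0.136 discband n 555 mean [0.5171 0.1427] rect c 531 145 size 127 32 dir 11.2 z 0.052..0.132
bar n 478 mean [ 0.5678 -0.2672] rect c 569 -269 size 18 200 dir 99.8 z 0.144..0.152
flask n 572 mean [0.5612 0.3917] rect c 566 397 size 60 70 dir 129.2 z 0.028..0.122
purple n 547 mean [0.4484 0.3884] rect c 454 395 size 54 56 dir 138.9 z 0.033..0.148
```

View pics/crop.png

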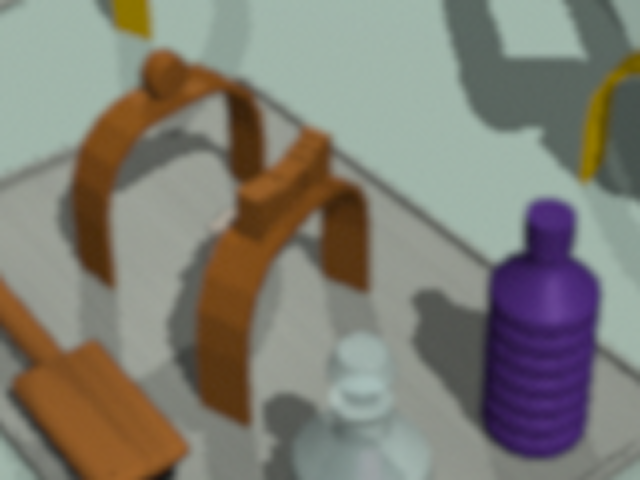

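The crop confirms it: the brown band with the flat bow (crop 285,180) is the target, and the disc band stands beside it at (165,75). The bow is at about (0.531, 0.275), long axis 23.5°, top z 0.135, and its 70x16 size matches. The bar is at (0.569, -0.268), direction 100°, top 0.151.

Next I move above the bow, turn +50° in world (-50° about tool y), and look.

Request:
send_rows(moves="60 -11.8 0 -29.3 0;60 -11.8 0 -29.3 0;60 -11.8 0 -29.3 0;60 -11.8 0 -29.3 0;60 -11.8 0 -29.3 0;60 -11.8 0 -29.3 0;60 -11.8 0 -29.3 0;60 -11.8 0 -29.3 0;60 -11.8 0 -29.3 0;60 -11.8 0 -29.3 0;60 -11.8 0 -29.3 0;60 -11.8 0 -29.3 0;60 0 0 0 -7.14;60 0 0 0 -7.14;60 0 0 0 -7.14;60 0 0 0 -7.14;60 0 0 0 -7.14;60 0 0 0 -7.14;60 0 0 0 -7.14;60 0 0 0 0")

```text
time_s: 2.27
position: [0.5304, 0.2755, 0.2226]
tcp_rot: [[-0.4, 0.0, -0.916], [0.916, -0.0, -0.4], [-0.0, -1.0, -0.0]]
force: [-0.3, -0.6, -0.6]
opening: 0.685
```

Run:
```python
from m import *
s=read_state();R=np.array(s["tcp_rot"]);print(s["time_s"],s["position"],R.round(3).tolist(),s["joint_positions"].round(1),s["opening"]*87)
c=capture("wrist");p=cloud(c,s)
q=sel(p,[.45,.2,.115],[.62,.34,.16]);b=sel(p,[.45,.2,.127],[.62,.34,.16]);print(line(q));print(line(b))
cv2.imwrite("pics/w1.png",c["image"])
```

```text
2.2667 [0.53044745 0.27553838 0.222622  ] [[-0.4, 0.0, -0.916], [0.916, -0.0, -0.4], [-0.0, -1.0, -0.0]] [ 16.7  28.1  86.1  -0.   65.8 -96.8] 59.63248827910847
n 1758 mean [0.5289 0.2752] rect c 530 276 size 69 16 dir 23.5 z 0.129..0.136
n 1718 mean [0.5296 0.2755] rect c 530 276 size 69 16 dir 23.5 z 0.129..0.136
```

View pics/w1.png

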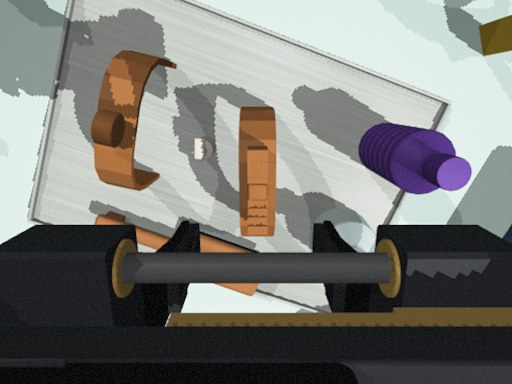

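The wrist view shows the bow (258,190) straight between the open fingers and square to them; TCP and bow centre agree within 1 mm. Now descend 109 mm and close.

Request:
send_rows(moves="60 0 15 0 0;60 0 15 0 0;60 0 15 0 0;60 0 15 0 0;60 0 15 0 0;60 0 12 0 0;60 0 10 0 0;60 0 7 0 0;60 0 5 0 0;60 0 0 0 0;60 0 0 0 0;5 0 0 0 0;5 0 0 0 0;5 0 0 0 0;5 0 0 0 0;5 0 0 0 0;5 0 0 0 0;5 0 0 0 0;5 0 0 0 0;5 0 0 0 0")

```text
time_s: 3.98
position: [0.5304, 0.2756, 0.1136]
tcp_rot: [[-0.398, -0.0, -0.917], [0.917, 0.0, -0.398], [0.0, -1.0, 0.0]]
force: [0.6, 0.0, -0.2]
opening: 0.179
```

Gripped at 15.6 mm, the bow's thickness. Lift 200 mm.

Request:
send_rows(moves="5 0 -3 0 0;5 0 -7 0 0;5 0 -12 0 0;5 0 -15 0 0;5 0 -18 0 0;5 0 -18 0 0;5 0 -18 0 0;5 0 -18 0 0;5 0 -18 0 0;5 0 -18 0 0;5 0 -18 0 0;5 0 -15 0 0;5 0 -12 0 0;5 0 -7 0 0;5 0 -3 0 0;5 0 0 0 0;5 0 0 0 0")

```text
time_s: 5.4
position: [0.5299, 0.2754, 0.313]
tcp_rot: [[-0.398, -0.001, -0.917], [0.917, -0.0, -0.398], [0.0, -1.0, 0.001]]
force: [0.5, -0.3, -0.3]
opening: 0.178
```

Run:
```python
from m import *
s=read_state();R=np.array(s["tcp_rot"]);P=np.array(s["position"]);print(P,R.round(3).tolist(),s["opening"]*87,s["force"])
for n in("scene","top"):
    c=capture(n);p=cloud(c)
    # held band in tool coords (near tcp, below)
    t=(p-P)@R;m=(abs(t[:,0])<.03)&(abs(t[:,2])<.08)&(t[:,1]>-.005)&(t[:,1]<.13);k=t[m]*1000
    print(n,len(k),np.percentile(k,[1,50,99],axis=0).round(0).tolist())
    lo=k[k[:,1]>60]
    if len(lo): print("legs",np.percentile(lo,[1,50,99],axis=0).round(0).tolist())
    print("bar",line(sel(p,[.5,-.42,.146],[.65,-.12,.16])))
    cv2.imwrite(f"pics/{n}2.png",c["image"])
c=cv2.imread("pics/scene2.png")[60:330,150:460];cv2.imwrite("pics/s2.png",cv2.resize(c,(689,600),interpolation=cv2.INTER_CUBIC))
```

```text
[0.52991475 0.27540133 0.31296428] [[-0.398, -0.001, -0.917], [0.917, -0.0, -0.398], [0.0, -1.0, 0.001]] 15.482800216526062 [ 0.49758733 -0.25576835 -0.34651225]
scene 1593 [[-16.0, -4.0, -66.0], [4.0, 47.0, -42.0], [17.0, 108.0, 63.0]]
legs [[-16.0, 60.0, -66.0], [2.0, 84.0, -63.0], [17.0, 109.0, 63.0]]
bar n 182 mean [ 0.569  -0.2545] rect c 569 -262 size 18 198 dir 100.0 z 0.147..0.152Traceback (most recent call last):
  File "<stdin>", line 7, in <module>
    return _quantile_unchecked(
        a, q, axis, out, overwrite_input, method, keepdims, weights)
    return _ureduce(a,
                    func=_quantile_ureduce_func,
    ...<5 lines>...
                    overwrite_input=overwrite_input,
                    method=method)
    r = func(a, **kwargs)
    result = _quantile(arr,
                       quantiles=q,
    ...<2 lines>...
                       out=out,
                       weights=wgt)
    slices_having_nans = np.isnan(arr[-1, ...])
                                  ~~~^^^^^^^^^
IndexError: index -1 is out of bounds for axis 0 with size 0
```

The lifted band hangs level and centred in the jaws (±16 mm across, ±65 mm along, ends 109 mm below the TCP). Next: carry it over the rail and turn to match the bar.

Request:
send_rows(moves="5 -10 0 3.5 0;5 -22 0 7.7 0;5 -30 0 10.5 0;5 -34 0 12 0;5 -34 0 12 0;5 -34 0 12 0;5 -34 0 12 0;5 -34 0 12 0;5 -34 0 12 0;5 -34 0 12 0;5 -34 0 12 0;5 -34 0 12 0;5 -34 0 12 0;5 -34 0 12 0;5 -34 0 12 0;5 -25 0 8.8 0;5 -18 0 6 0;5 0 0 0 4.5;5 0 0 0 4.5;5 0 0 0 4.4")

```text
time_s: 7.17
position: [0.5684, -0.2673, 0.3127]
tcp_rot: [[-0.17, -0.002, -0.985], [0.985, 0.001, -0.17], [0.002, -1.0, 0.001]]
force: [0.3, 0.7, -1.6]
opening: 0.179
```

Request:
send_rows(moves="5 0 0 0 0;5 0 0 0 0")

```text
time_s: 7.33
position: [0.5687, -0.2667, 0.3131]
tcp_rot: [[-0.177, -0.001, -0.984], [0.984, 0.001, -0.177], [0.001, -1.0, 0.001]]
force: [-1.1, -1.5, -0.3]
opening: 0.18
```

```bash
cat > look.py <<'E'
from m import *
import sys
s=read_state();R=np.array(s["tcp_rot"]);P=np.array(s["position"]);print(s["time_s"],P.round(4),R.round(3).tolist(),s["opening"]*87,s["force"].round(1))
for n in("scene","top","wrist"):
    c=capture(n);p=cloud(c,s if n=="wrist" else None)
    b=sel(p,[.5,-.42,.144],[.65,-.12,.158])
    if len(b)>20: print(n,"bar",line(b)); print("  in tool mm",((b.mean(0)-P)@R*1000).round(1), "rect")
    t=(p-P)@R;m=(abs(t[:,0])<.03)&(abs(t[:,2])<.08)&(t[:,1]>.03)&(t[:,1]<.125)&(p[:,2]>.158)
    if m.sum()>20:print(n,"legs",m.sum(),np.percentile(t[m]*1000,[1,50,99],axis=0).round(0).tolist())
    cv2.imwrite(f"pics/{n}_{sys.argv[1]}.png",c["image"])
E
python3 look.py 3
python3 -c "
import cv2
a=cv2.imread('pics/scene_3.png')[40:250,60:300];b=cv2.imread('pics/wrist_3.png')
cv2.imwrite('pics/v3.png',cv2.hconcat([cv2.resize(a,(400,350)),cv2.resize(b,(400,350))]))"
```

```text
7.3333 [ 0.5687 -0.2667  0.3131] [[-0.177, -0.001, -0.984], [0.984, 0.001, -0.177], [0.001, -1.0, 0.001]] 15.662498311711014 [-1.1 -1.5 -0.3]
scene bar n 197 mean [ 0.5695 -0.2549] rect c 570 -262 size 18 197 dir 99.9 z 0.145..0.152
  in tool mm [ 11.3 163.5  -2.9] rect
scene legs 343 [[-17.0, 31.0, -66.0], [6.0, 69.0, -58.0], [19.0, 107.0, 65.0]]
wrist bar n 2216 mean [ 0.5683 -0.2662] rect c 569 -266 size 17 200 dir 99.8 z 0.148..0.152
  in tool mm [  0.4 162.9   0.2] rect
wrist legs 843 [[-16.0, 30.0, 57.0], [0.0, 38.0, 61.0], [15.0, 102.0, 65.0]]
```

View pics/v3.png

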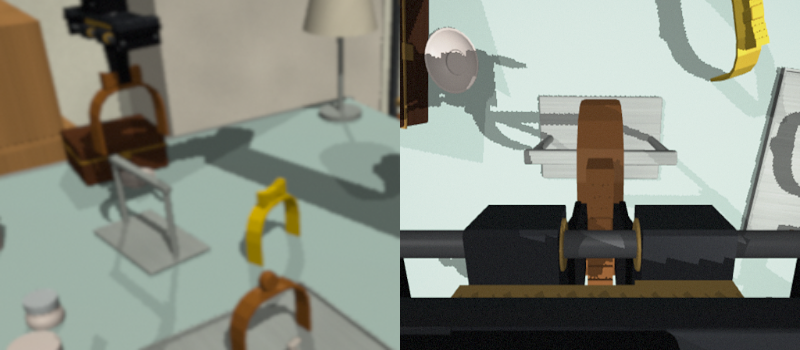

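The wrist view puts the bar (600,155) square under the band with one leg either side, offset under 1 mm and angle within 0.4°. The crown underside is 9.6 mm below the TCP, so contact is expected at TCP z ≈ 0.160. Lower.

Request:
send_rows(moves="5 0 6 0 0;5 0 10 0 0;5 0 12 0 0;5 0 12 0 0;5 0 12 0 0;5 0 12 0 0;5 0 12 0 0;5 0 12 0 0;5 0 12 0 0;5 0 12 0 0;5 0 12 0 0;5 0 10 0 0;5 0 8 0 0;5 0 5 0 0;5 0 3 0 0;5 0 1 0 0;5 0 0.5 0 0;5 0 0.5 0 0;5 0 0 0 0;5 0 0 0 0")

```text
time_s: 9.15
position: [0.5693, -0.267, 0.1621]
tcp_rot: [[-0.175, 0.001, -0.985], [0.985, -0.001, -0.175], [-0.001, -1.0, -0.001]]
force: [0.1, -0.1, -1.5]
opening: 0.183
```

Request:
send_rows(moves="5 0 0.5 0 0;5 0 0.5 0 0;5 0 0.5 0 0;5 0 0.5 0 0;5 0 0 0 0;5 0 0 0 0")

```text
time_s: 9.65
position: [0.5691, -0.2669, 0.1596]
tcp_rot: [[-0.175, 0.0, -0.985], [0.985, -0.0, -0.175], [-0.0, -1.0, -0.0]]
force: [0.1, 0.6, -0.8]
opening: 0.185
```

Request:
send_rows(moves="5 0 0.4 0 0;5 0 0.4 0 0;5 0 0 0 0;5 0 0 0 0")

```text
time_s: 9.98
position: [0.5692, -0.2669, 0.1595]
tcp_rot: [[-0.175, 0.0, -0.985], [0.985, -0.0, -0.175], [-0.0, -1.0, -0.0]]
force: [-1.6, 0.9, 5.2]
opening: 0.183
```

Contact (+5 N up). Open slowly and watch.

Request:
send_rows(moves="17 0 0 0 0;18 0 0 0 0;20 0 0 0 0;23 0 0 0 0;27 0 0 0 0;33 0 0 0 0;40 0 0 0 0;45 0 0 0 0;45 0 0 0 0;45 0 0 0 0")

```text
time_s: 10.82
position: [0.5691, -0.2669, 0.1588]
tcp_rot: [[-0.175, 0.0, -0.985], [0.985, -0.0, -0.175], [-0.0, -1.0, -0.0]]
force: [0.4, 0.1, -0.2]
opening: 0.502
```

```bash
cat > chk.py <<'E'
from m import *
import sys
s=read_state();print(s["time_s"],s["position"].round(4),s["opening"]*87,s["force"].round(1))
for n in("scene","top","wrist"):
    c=capture(n);p=cloud(c,s if n=="wrist" else None)
    h=cv2.cvtColor(c["image"],cv2.COLOR_BGR2HSV)[c["z_map"]>0]
    p=p[(h[:,0]>4)&(h[:,0]<20)&(h[:,1]>130)]
    b=sel(p,[.48,-.36,.02],[.66,-.17,.2])
    if len(b)>20: print(n,"band",line(b));t=b[b[:,2]>b[:,2].max()-.006];print("  top",line(t))
    cv2.imwrite(f"pics/{n}_{sys.argv[1]}.png",c["image"])
E
python3 chk.py 4
python3 -c "
import cv2
a=cv2.imread('pics/scene_4.png')[80:290,80:320];b=cv2.imread('pics/wrist_4.png')
cv2.imwrite('pics/v4.png',cv2.hconcat([cv2.resize(a,(400,350)),cv2.resize(b,(400,350))]))"
```

```text
10.8167 [ 0.5691 -0.2669  0.1588] 43.709670676958694 [ 0.4  0.1 -0.2]
scene band n 449 mean [ 0.5874 -0.2583] rect c 575 -267 size 115 103 dir 7.5 z 0.068..0.181
  top n 6 mean [ 0.5611 -0.2442] rect c 569 -264 size 9 69 dir 117.4 z 0.194..0.200
wrist band n 9398 mean [ 0.5461 -0.271 ] rect c 563 -268 size 120 60 dir 10.1 z 0.123..0.182
  top n 3 mean [ 0.561  -0.2792] rect c 559 -270 size 0 62 dir 100.6 z 0.191..0.195
```

View pics/v4.png

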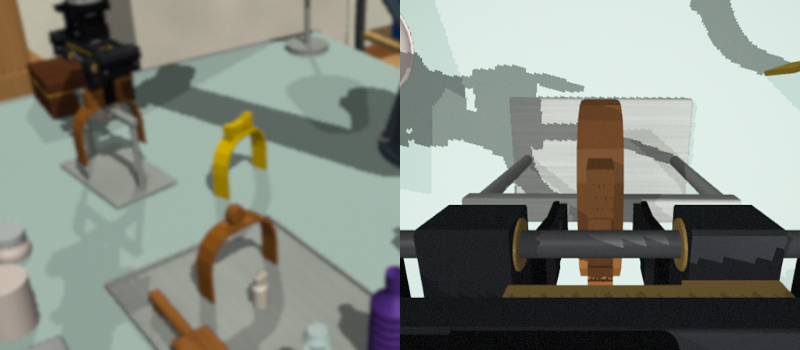

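The band sits level across the bar (wrist panel 600,190) with the fingers clear on both sides. Retract straight up.

Request:
send_rows(moves="45 0 -4 0 0;45 0 -6 0 0;45 0 -8 0 0;45 0 -10 0 0;45 0 -15 0 0;45 0 -20 0 0;45 0 -25 0 0;45 0 -25 0 0;45 0 -25 0 0;45 0 -20 0 0;45 0 -10 0 0;45 0 0 0 0;45 0 0 0 0;45 0 0 0 0;45 0 0 0 0")

```text
time_s: 12.22
position: [0.5682, -0.2663, 0.3249]
tcp_rot: [[-0.175, -0.003, -0.985], [0.985, 0.002, -0.175], [0.003, -1.0, 0.003]]
force: [-0.9, 0.6, -0.0]
opening: 0.52
```

```bash
python3 chk.py 5
python3 - <<'E'
from m import *
c=capture("top");p=cloud(c);print("disc",line(sel(p,[.45,.1,.113],[.62,.2,.15])))
s=read_state();c=capture("wrist");p=cloud(c,s);print("bow top",line(sel(p,[.48,-.36,.172],[.66,-.17,.19])))
a=cv2.imread('pics/scene_5.png')[80:290,80:320];b=cv2.imread('pics/wrist_5.png')
cv2.imwrite('pics/v5.png',cv2.hconcat([cv2.resize(a,(400,350)),cv2.resize(b,(400,350))]))
E
```

```text
12.2167 [ 0.5682 -0.2663  0.3249] 45.224143470189134 [-0.9  0.6 -0. ]
scene band n 470 mean [ 0.5838 -0.2594] rect c 576 -266 size 114 102 dir 8.5 z 0.068..0.179
  top n 37 mean [ 0.5658 -0.2651] rect c 570 -267 size 70 21 dir 13.2 z 0.178..0.182
wrist band n 3196 mean [ 0.5573 -0.2685] rect c 565 -267 size 121 31 dir 10.0 z 0.126..0.181
  top n 756 mean [ 0.5685 -0.2671] rect c 569 -267 size 70 15 dir 9.5 z 0.178..0.182
disc n 65 mean [0.5296 0.1451] rect c 532 146 size 26 16 dir 14.9 z 0.121..0.136
bow top n 1218 mean [ 0.5691 -0.2673] rect c 569 -267 size 69 16 dir 10.0 z 0.175..0.182
```

View pics/v5.png

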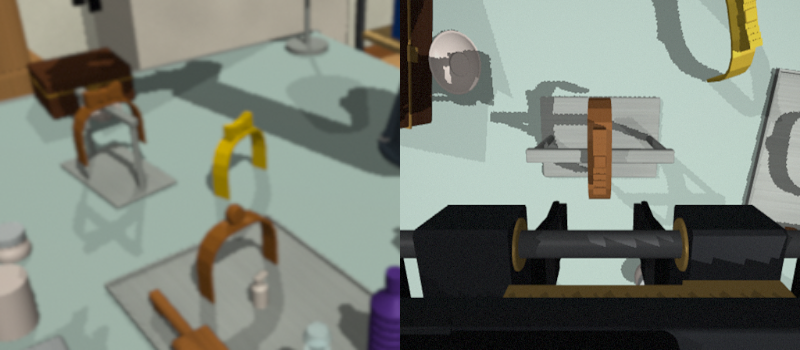

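The band hangs square on the bar (wrist panel 600,150), bow top at 0.181 as expected, centred, with the gripper clear. The disc band is unmoved at (0.53, 0.146).

```bash
python3 -c "
from rig import *
print(hand_in())"
```

```text
the job is handed in; nothing more can be done
None
```

The brown headband with the bow is now hanging over the chrome rail's bar, bow on top and one leg down each side. I gripped it by the bow, lifted it off the tray, lowered it onto the bar until about 5 N of contact, let go and backed straight up. The job was handed in at about 12.5 s.

**Last checks:**
- **Position:** the bow centre is at (0.569, -0.267), within about 1 mm of the bar's middle as seen from the wrist camera.
- **Squareness:** the band's long axis is at 10.0° against a bar at 99.8°, so it sits square across it. The bow's top is at 0.181 m, as expected for a band resting level.
- **Other headband:** the disc headband is unmoved, at (0.53, 0.146) before and after. I did not touch the yellow look-alikes.
- **Gripper:** clear of everything, about 14 cm above the bow.

**Disagreement:** the scene camera put the bar's middle about 4 mm from the wrist camera's position and the top camera about 3 mm on the other side. I used the wrist camera's value. None of the checks failed.

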